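# Ready the bath mixer for its hot flush

### The job

The bath mixer is due for its hot flush, and the water will be let in from the service panel once the valve is held open. First turn the tall, narrow temperature handle anticlockwise until it clicks over its safety stop and stays on the hot side; then turn the wide, spring-return flow dial anticlockwise past its first two clicks to the third click, not on to its end stop, and finish while still holding it there with the gripper against its spring. Leave everything else on the glass shelf where it stands.

Things in the scene. Friction and masses are not known exactly. Their poses are not given: they have to be found in the camera images.
- thermo (a joint): angle of the temperature handle, rad, 0 to 1.15 (end stop), growing anticlockwise seen from above (hotter). Starts between 0.02 and 0.15. Safety stop: a hump from 0.18 to 0.97 with its crest at 0.575; entering it takes up to 0.3 Nm; past the crest the handle snaps on by itself to about 0.98. Friction (0.05 Nm) keeps it where left outside the hump.
- thermo_grip (a point): grip point on the temperature handle, on its vertical turning axis, 72 mm above the ledge, turning with it. The steel handle is an upright block, 46 mm long along the point's x, 22 mm thick along its y (pinch it so), rounded ends, top 18 mm above the point, foot 24 mm below it on a round collar 46 mm wide, 16 mm high, with a small pointer at +x.
- thermo_valve: fixed valve of the temperature handle: a round rosette 72 mm wide, 8 mm high on the glass (10 mm above the ledge), with three small dark studs, the middle, larger one at the safety stop. Origin on the handle's axis at the underside; its x axis is where the handle points at joint value 0.
- flow (a joint): angle of the flow dial, rad, 0 to 1.46 (end stop), growing anticlockwise seen from above. A return spring (0.14 Nm at 0, 0.30 Nm at 1.20) pulls it to rest at 0 unless held. Clicks at 0.40, 0.80 and 1.20: turning takes up to 0.06 Nm more on the way up to the crest half-way between two clicks, as much less after it; they do not hold the dial. The third click is 1.20.
- flow_grip (a point): grip point on the flow dial's finger bar, on its vertical turning axis, 71 mm above the ledge, turning with it. The steel bar is upright, 62 mm long along the point's x, 16 mm thick along its y (pinch it so), rounded ends, top 13 mm above the point; it stands on a disc 72 mm wide, 16 mm high, whose upper face is 23 mm below the point, with a small pointer at +x.
- flow_valve: fixed valve of the flow dial: a round rosette 94 mm wide, 8 mm high, on the glass (10 mm above the ledge). Origin on the dial's axis at the underside; its x axis is where the bar's pointer stands at rest. Four small dark studs on its rim mark rest and the first, second and third clicks.
- dispenser: white plastic push dispenser, 68 mm in diameter, 164 mm high, loose, to be left alone; origin under its centre
- clipper: steel nail clipper, 61 x 13 x 14 mm, loose, to be left alone; origin under its centre, long along its x
- compact: round red plastic mirror compact, shut, 68 mm in diameter, 16 mm high, loose, to be left alone; origin under its centre
- cup: small white ceramic cup, 68 mm in diameter at the rim, 75 mm high, loose, to be left alone; origin under its centre
- bamboo_box: bamboo box with its hinged lid shut, 90 x 140 x 64 mm, loose, to be left alone; origin under its centre
- soap_dish: white ceramic soap dish with a bar of soap, 104 mm in diameter, 25 mm high, loose, to be left alone; origin under its centre
- jar: glass jar with a metal cap, 68 mm in diameter, 95 mm high, loose, to be left alone; origin under its centre
Not all that is in view belongs to the job. Leave any blue look-alike of the thermo_valve alone. What is shaped like the flow_valve but orange is not meant.

How it is judged:
By the outcome, as a careful person would: the job done as asked, in the order asked, and still so for the second after the job is handed in, while the arm keeps its last pose, push and grip.
It also fails if it takes over 54 s, if anything falls off the work surface, if the arm or the gripper's body presses on something with over 40 N, if the wrist force passes 120 N, or if a joint passes its speed limit or range.

### The arm

A 6-joint arm with a two-finger parallel gripper is mounted at the origin on the work surface. World frame = base frame: x ahead of the robot, y to its left, z up, the work surface at z = 0. Lengths are in m, angles in rad, forces in N, time in s.
With the tool pointing down it reaches from about 0.325 to 0.775 m from the base axis. Payload 9.3 kg.
Tool frame: the origin (TCP) lies where the fingers leave the gripper's body, on its centre line; the fingertips stand 73 mm ahead of it and the grasp point (between the pads) lies 54 mm ahead of it; z points along the fingers, y is the line along which they close (so a half turn about z gives the same grasp; the last joint's range is limited). The gripper opens to 85 mm and grips with 20 to 120 N. Pads are 22 mm wide; open, the fingers measure 114 mm over their backs; the gripper's body (76 mm by 85 mm) begins 54 mm behind the grasp point. The pads swing forward as they close: fully open they stand 13 mm farther back than shut.
Start: joints at [1.009, 0.259, 0.021, 1.334, 0, 1.418], TCP at [0.219, 0.505, 0.304] pointing down, gripper open.
Joint ranges: [-3.04, 3.04], [-0.91, 1.82], [-1.04, 1.36], [-1.92, 1.95], [-1.52, 1.45], [-3.14, 3.14]. Speed limits (rad/s): [2.22, 2.22, 2.79, 3.14, 3.14, 3.14].

### API

Orientations are given as a rotation vector (axis times angle).
In Python, from rig import readout, optics, finish_job gives the robot as it stands. The module is installed in compiled form; this text tells all that it offers.
- The arm moves only by the tool servo_tool, never from a script. Its argument "moves" is text: rows parted by semicolons, each of 7 numbers parted by spaces: the turn, a rotation vector about the tool's x, y, z in degrees, then the shift along the tool's x, y, z in cm, then the closure, from -1 (fully open) to 1 (shut). A call has 1 to 20 rows; each row shifts and turns the commanded pose from where the row before left it, along the tool's axes as they then stand; what a row does not reach is not made up. A row lasts 1/10 s, in which the tool goes at most 50 mm and 8.59 degrees, less where a joint would pass 70% of its speed; a pose out of reach is approached as far as the arm can. A call is refused whole if a number of a shift passes 5 or a number of a turn 8.59, either way. A call with a gripper value outside its range is refused whole. The fingers move at their own pace and stop on an object; "newtons" is the grip in N (left out, the last holds). Time passes only in rows, so rows that do not move let the fingers close. It gives the time, the measured TCP pose, the force, the opening and the grip force at its end, in the units of the state.
- readout.read_state(): the state, without advancing time (a new reading comes with each control period).
- optics.read_camera(name): name is "side" or "top"; returns a dict with "frame" (384x512x3 uint8, red, green, blue), "z_map" (384x512 float32, m along the optical axis (not along the pixel's ray), 0 where there is no reading), "fx", "fy", "cx", "cy" (pixels), "camera_from_world" (4x4, takes a point from world to camera coordinates). Camera axes: x right, y down, z forward; pixel columns grow to the right and rows downward; lengths in m; the calibration is good to about 2 mm. A picture is of the moment at which its call begins.
- finish_job(): hands the job in; it is judged then, once.
The state is a dict: "time": time; "q": joint angles; "joint_vel": joint speeds; "joint_efforts": joint torques, N m; "ee_pos": TCP position; "orientation": TCP orientation; "contact_force": force on the tool from outside, world axes, zero at the start; "wrist_torque": the same for the moment, N m; "finger_gap": opening from 0.0 (shut) to 1.0 (fully open); "grip_force": force on a finger pad.
Only numpy, scipy, OpenCV 4.12 (cv2) and the standard library are available. Lean on these libraries where they do the work, as an engineer would, in place of code of your own. Each camera call takes 0.05 s, during which the arm holds its last target. There are 200 camera calls.

## Working session

There is one attempt and no reset: what is moved stays moved. The work goes in short steps, Python scripts to look and compute and a tool call to move; the robot and the scene stay as the last step left them, time stands still between calls to the robot, and variables do not carry over. Pictures are saved under pics/ and viewed, at most 10 in all, crops included, and the job is handed in when it is done.

Besides the shell and the picture viewer there is one more tool, called after ">>>" as name(argument=value, ...) on one line, values as JSON. servo_tool: Moves the arm, as the interface text tells. Its arguments: {"type":"object","properties":{"moves":{"type":"string"},"newtons":{"type":"number"}},"required":["moves"]}

```bash
mkdir -p pics; cat > h.py <<'E'
import numpy as np, cv2
from rig import readout, optics
def snap(n):
    d=optics.read_camera(n); np.savez(f'{n}.npz',**d); cv2.imwrite(f'pics/{n}_{readout.read_state()["time"]:.2f}.png',d['frame'][:,:,::-1]); return d
def load(n): return dict(np.load(f'{n}.npz'))
def cloud(d):
    v,u=np.mgrid[:384,:512]; z=d['z_map']
    c=np.stack([(u-d['cx'])/d['fx']*z,(v-d['cy'])/d['fy']*z,z,np.ones_like(z)],-1)
    return (c@np.linalg.inv(d['camera_from_world']).T)[...,:3]
E
python3 - <<'E'
from h import *
for n in('top','side'):
    d=snap(n); print(n,d['fx'],np.linalg.inv(d['camera_from_world']).round(3))
print(readout.read_state())
a=cv2.imread
E
ls pics
```

```text
top 446.3646808262977 [[ 1.00e-03 -9.98e-01  5.50e-02  4.17e-01]
 [-1.00e+00 -0.00e+00  1.90e-02 -9.00e-03]
 [-1.90e-02 -5.50e-02 -9.98e-01  1.37e+00]
 [ 0.00e+00  0.00e+00  0.00e+00  1.00e+00]]
side 379.94663469856454 [[ 0.892 -0.349  0.287  0.18 ]
 [-0.452 -0.688  0.569 -0.647]
 [-0.001 -0.637 -0.771  0.964]
 [ 0.     0.     0.     1.   ]]
{'time': 0.1, 'q': array([ 1.00939812e+00,  2.59126747e-01,  2.08048437e-02,  1.33370340e+00,
       -2.16099614e-06,  1.41822035e+00]), 'joint_vel': array([-0.00054592, -0.00385037,  0.00306991, -0.00071144, -0.0003155 ,
       -0.00068205]), 'joint_efforts': array([ 5.35482730e-03, -5.56691408e+01,  3.45070660e+01,  1.15451985e-02,
       -1.40543425e-04, -5.27088304e-06]), 'ee_pos': array([0.21853628, 0.5045229 , 0.30331863]), 'orientation': array([-6.37626803e-01, -3.07576782e+00,  1.80970097e-03]), 'contact_force': array([0.44404992, 0.91036163, 0.05692077]), 'wrist_torque': array([-0.01580117, -0.00336139, -0.0225486 ]), 'grip_force': 0.0, 'finger_gap': 1.0021309499245736}
side_0.10.png
top_0.05.png
```

View pics/top_0.05.png

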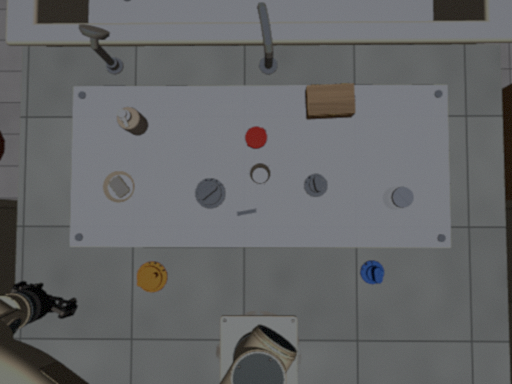

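View pics/side_0.10.png

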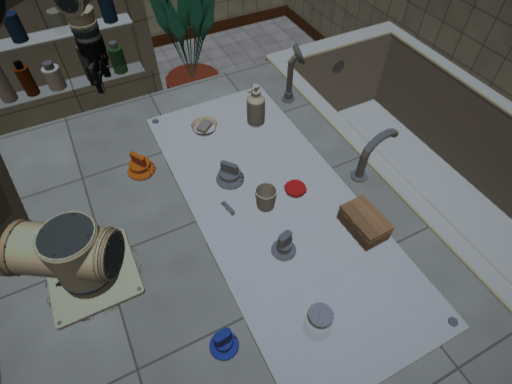

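The grey wide dial at top (210,193) fits the flow_valve, since the one at (152,277) is orange. The grey narrow handle at (316,185) fits the thermo_valve, since the one at (372,272) is blue. I'll confirm both in an enlarged crop and measure them.

```bash
python3 - <<'E'
from h import *
d=load('top'); f=d['frame'][:,:,::-1]
s=load('side'); g=s['frame'][:,:,::-1]
R=lambda im,u,v,w,h:cv2.resize(im[v:v+h,u:u+w],(w*7,h*7),interpolation=cv2.INTER_CUBIC)
def bright(i): return cv2.convertScaleAbs(i,alpha=1.4)
a=np.hstack([R(f,190,172,44,42),R(f,295,165,44,42)]); b=np.hstack([R(g,210,152,44,42),R(g,263,226,44,42)])
cv2.imwrite('pics/crop.png',bright(np.vstack([a,b])))
for n,D in(('top',d),('side',s)):
    P=cloud(D); z=P[...,2]
    for nm,c,zt in(('flow',(.47,.10),.084),('thermo',(.48,-.14),.090)):
        near=np.hypot(P[...,0]-c[0],P[...,1]-c[1])<.07
        for lo,hi in((.005,.022),(.022,.036),(.038,.052),(zt-.008,zt+.008)):
            m=near&(z>lo)&(z<hi)&(D['z_map']>0)
            if lo<.01: m&=0<1
            q=P[m]
            if len(q)<5: print(n,nm,lo,len(q));continue
            r=cv2.minAreaRect((q[:,:2]*1000).astype(np.float32))
            print(n,nm,lo,hi,len(q),q.mean(0).round(4),r)
    # other items heights
E
```

```text
top flow 0.005 0.022 1235 [0.4664 0.0897 0.0109] ((467.9895935058594, 93.83721923828125), (126.1585464477539, 138.97486877441406), 70.47916412353516)
top flow 0.022 0.036 25 [0.4507 0.0886 0.0245] ((470.5776062011719, 92.05789184570312), (115.04402160644531, 82.44121551513672), 77.39048767089844)
top flow 0.038 0.052 226 [0.4802 0.1377 0.0467] ((484.3459167480469, 139.40072631835938), (53.52298355102539, 68.93998718261719), 89.97465515136719)
top flow 0.07600000000000001 0.092 112 [0.4857 0.1468 0.0837] ((485.8598327636719, 147.40774536132812), (16.148508071899414, 59.28129196166992), 39.35627746582031)
top thermo 0.005 0.022 1394 [ 0.4756 -0.1352  0.0108] ((478.9798583984375, -138.98046875), (139.64230346679688, 136.854248046875), 44.70952606201172)
top thermo 0.022 0.036 7 [ 0.501  -0.1616  0.0264] ((506.54437255859375, -157.6312255859375), (58.01051712036133, 19.11255645751953), 5.185314655303955)
top thermo 0.038 0.052 62 [ 0.509  -0.1646  0.0468] ((509.0634765625, -170.75917053222656), (45.365440368652344, 43.484046936035156), 50.14467239379883)
top thermo 0.08199999999999999 0.
[... 687 characters left out ...]
625), (19.52383804321289, 58.84055709838867), 40.35891342163086)
side thermo 0.005 0.022 1263 [ 0.469  -0.1399  0.011 ] ((477.8047180175781, -140.0592041015625), (134.3656463623047, 139.2606201171875), 7.638450622558594)
side thermo 0.022 0.036 17 [ 0.5008 -0.1879  0.0298] ((507.1863708496094, -189.78334045410156), (25.51042366027832, 47.05393600463867), 83.4268569946289)
side thermo 0.038 0.052 88 [ 0.5051 -0.1825  0.046 ] ((508.229248046875, -177.6322021484375), (39.55797576904297, 49.85252380371094), 71.01593780517578)
side thermo 0.08199999999999999 0.098 118 [ 0.5064 -0.1732  0.089 ] ((507.09710693359375, -172.25148010253906), (44.89857482910156, 23.156230926513672), 12.597044944763184)
```

View pics/crop.png

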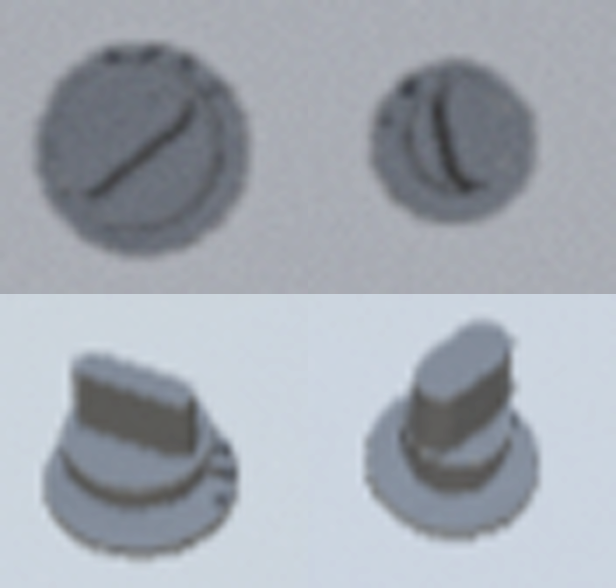

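Crop, top row: the flow bar runs at about -50°, with its click studs at crop (110–190, 45–60). The thermo handle points at about +11°, with its larger safety-stop stud at crop (410,85). Both sit grey on the glass, and their heights (0.084 and 0.089 m) match the description. I'll move above the thermo handle first.

>>> servo_tool(moves="0 0 0 -3 -2.8 0 -1;0 0 0 -3 -2.8 0 -1;0 0 0 -3 -2.8 0 -1;0 0 0 -3 -2.8 0 -1;0 0 0 -3 -2.8 0 -1;0 0 0 -3 -2.8 0 -1;0 0 0 -3 -2.8 0 -1;0 0 0 -3 -2.8 0 -1;0 0 0 -3 -2.8 0 -1;0 0 0 -3 -2.8 0 -1;0 0 0 -3 -2.8 0 -1;0 0 0 -3 -2.8 0 -1;0 0 0 -3 -2.8 0 -1;0 0 0 -3 -2.8 0 -1;0 0 0 -3 -2.8 0 -1;0 0 0 -3 -2.8 0 -1;0 0 0 -3 -2.8 0 -1;0 0 0 -3 -2.8 0 -1;0 0 0 0 0 0 -1;0 0 0 0 0 0 -1", newtons=30)

```text
time: 2.1
ee_pos: [0.5137, -0.1732, 0.303]
orientation: [-0.64, -3.074, -0.001]
contact_force: [-0.1, -0.1, -0.1]
finger_gap: 1.0
grip_force: 0.0
```

>>> servo_tool(moves="0 0 -8.5 0 0 0 -1;0 0 -8.5 0 0 0 -1;0 0 -8.5 0 0 0 -1;0 0 -8.5 0 0 0 -1;0 0 0 0 0 0 -1;0 0 0 0 0 0 -1")

```text
time: 2.7
ee_pos: [0.5135, -0.1715, 0.3041]
orientation: [-0.284, 3.129, -0.0]
contact_force: [0.1, 0.1, -0.4]
finger_gap: 1.006
grip_force: 0.0
```

```bash
cat >> h.py <<'E'
from scipy.spatial.transform import Rotation as Ro
def go(x,y,z,psi):
    s=readout.read_state(); R=Ro.from_rotvec(s['orientation']).as_matrix()
    p=np.degrees(np.arctan2(R[1,0],R[0,0]))
    print('t',s['time'],'pos',s['ee_pos'].round(4),'psi',round(p,2),'tilt',R[:,2].round(4),'q',s['q'].round(2),'F',s['contact_force'].round(1),'M',s['wrist_torque'].round(2),'gap',s['finger_gap'],s['grip_force'])
    print('shift cm',(R.T@(np.array([x,y,z])-s['ee_pos'])*100).round(2),'turn z',round(-((psi-p+180)%360-180),2))
E
python3 -c "
from h import *
go(.508,-.172,.130,190.7)"
```

```text
t 2.7 pos [ 0.5135 -0.1715  0.3041] psi -169.62 tilt [ 2.e-04  0.e+00 -1.e+00] q [-0.48  0.24  0.    1.33  0.   -0.66] F [ 0.1  0.1 -0.4] M [ 0.02 -0.06  0.03] gap 1.0057985554961348 0.0
shift cm [ 0.55  0.05 17.41] turn z -0.32
```

>>> servo_tool(moves="0 0 -0.3 0.5 0 3.5 -1;0 0 0 0 0 4 -1;0 0 0 0 0 4 -1;0 0 0 0 0 3 -1;0 0 0 0 0 2 -1;0 0 0 0 0 0.9 -1;0 0 0 0 0 0 -1;0 0 0 0 0 0 -1")

```text
time: 3.5
ee_pos: [0.5093, -0.1734, 0.1308]
orientation: [-0.296, 3.127, -0.001]
contact_force: [-0.4, -0.1, 0.8]
finger_gap: 1.001
grip_force: 0.0
```

```bash
python3 - <<'E'
from h import *
go(.508,-.172,.130,190.7)
s=snap('side'); t=snap('top')
g=cv2.hconcat([cv2.resize(D['frame'][v:v+90,u:u+90,::-1],(400,400),interpolation=cv2.INTER_CUBIC) for D,u,v in((s,240,185),(t,270,135))])
cv2.imwrite('pics/g1.png',cv2.convertScaleAbs(g,alpha=1.3))
E
```

```text
t 3.5 pos [ 0.5093 -0.1734  0.1308] psi -169.18 tilt [ 1.1e-03 -5.0e-04 -1.0e+00] q [-0.48  0.35 -0.32  0.91  0.   -0.67] F [-0.4 -0.1  0.8] M [-0.   -0.01 -0.03] gap 1.000854213700111 0.0
shift cm [0.1  0.16 0.08] turn z 0.12
```

View pics/g1.png

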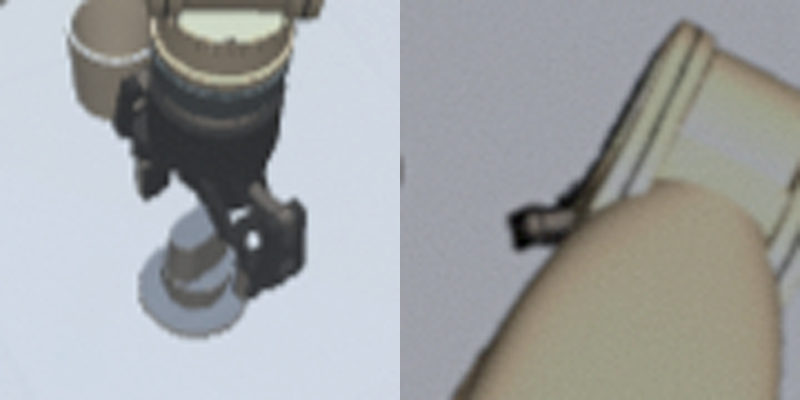

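The side crop shows the fingers straddling the handle, which stands at crop (195,255). Closing the gripper gently.

>>> servo_tool(moves="0 0 0 0.1 0.1 0 0;0 0 0 0 0 0 0.3;0 0 0 0 0 0 1;0 0 0 0 0 0 1;0 0 0 0 0 0 1;0 0 0 0 0 0 1;0 0 0 0 0 0 1;0 0 0 0 0 0 1", newtons=30)

```text
time: 4.4
ee_pos: [0.5078, -0.1729, 0.1301]
orientation: [-0.297, 3.127, -0.001]
contact_force: [-1.9, -4.2, 5.3]
finger_gap: 0.253
grip_force: 30.8
```

```bash
python3 -c "
from h import *
go(.508,-.172,.130,190.7)"
```

```text
t 4.4 pos [ 0.5078 -0.1729  0.1301] psi -169.14 tilt [ 3.e-04 -8.e-04 -1.e+00] q [-0.48  0.35 -0.32  0.9  -0.   -0.67] F [-1.9 -4.2  5.3] M [-0.7   0.27  0.04] gap 0.25331606203605633 30.808925663586706
shift cm [-0.04  0.09  0.01] turn z 0.16
```

>>> servo_tool(moves="0 0 0 0 0 0 1;0 0 -5 0 0 0 1;0 0 -5 0 0 0 1;0 0 -5 0 0 0 1;0 0 -5 0 0 0 1;0 0 -5 0 0 0 1;0 0 -5 0 0 0 1;0 0 -5 0 0 0 1;0 0 -5 0 0 0 1;0 0 -5 0 0 0 1;0 0 -5 0 0 0 1;0 0 0 0 0 0 1;0 0 0 0 0 0 1", newtons=60)

```text
time: 5.7
ee_pos: [0.5083, -0.1734, 0.1302]
orientation: [-1.591, 2.709, -0.003]
contact_force: [0.6, -6.8, 4.3]
finger_gap: 0.247
grip_force: 59.8
```

```bash
python3 -c "
from h import *
go(.508,-.172,.130,241)"
```

```text
t 5.7 pos [ 0.5083 -0.1734  0.1302] psi -119.13 tilt [ 0.0012 -0.0018 -1.    ] q [-0.48  0.35 -0.32  0.9  -0.   -1.55] F [ 0.6 -6.8  4.3] M [-1.12  0.02  0.13] gap 0.2473708101074381 59.77090178523213
shift cm [-0.11  0.09  0.02] turn z -0.13
```

>>> servo_tool(moves="0 0 0 0 0 0 0.2;0 0 0 0 0 0 -1;0 0 0 0 0 0 -1;0 0 0 0 0 0 -1;0 0 0 0 0 0 -1;0 0 0 0 0 0 -1;0 0 0 0 0 -2 -1;0 0 0 0 0 -4 -1;0 0 0 0 0 -4 -1;0 0 0 0 0 -4 -1;0 0 0 0 0 0 -1", newtons=30)

```text
time: 6.8
ee_pos: [0.509, -0.1732, 0.2752]
orientation: [-1.589, 2.705, -0.011]
contact_force: [0.7, 0.3, -0.6]
finger_gap: 1.0
grip_force: 0.0
```

>>> servo_tool(moves="0 0 8.5 0 0 0 -1;0 0 8.5 0 0 0 -1;0 0 8.5 0 0 0 -1;0 0 8.5 0 0 0 -1;0 0 8.5 0 0 0 -1;0 0 8.5 0 0 0 -1;0 0 8.5 0 0 0 -1;0 0 8.5 0 0 0 -1;0 0 8.5 0 0 0 -1;0 0 8.5 0 0 0 -1;0 0 8.5 0 0 0 -1;0 0 8.5 0 0 0 -1;0 0 8.5 0 0 0 -1;0 0 0 0 0 0 -1;0 0 0 0 0 0 -1")

```text
time: 8.3
ee_pos: [0.5076, -0.1725, 0.2695]
orientation: [-1.312, -2.854, -0.0]
contact_force: [1.1, -1.0, 0.5]
finger_gap: 1.002
grip_force: 0.0
```

```bash
python3 -c "
from h import *
go(.485,.1475,.27,129.4)"
```

```text
t 8.3 pos [ 0.5076 -0.1725  0.2695] psi 130.63 tilt [-5.e-04  2.e-04 -1.e+00] q [-0.48  0.25 -0.08  1.24  0.    0.38] F [ 1.1 -1.   0.5] M [ 0.02 -0.01  0.02] gap 1.0019136555502752 0.0
shift cm [25.76 19.12 -0.04] turn z 1.23
```

>>> servo_tool(moves="0 0 0 3.2 2.4 0 -1;0 0 0 3.2 2.4 0 -1;0 0 0 3.2 2.4 0 -1;0 0 0 3.2 2.4 0 -1;0 0 0 3.2 2.4 0 -1;0 0 0 3.2 2.4 0 -1;0 0 0 3.2 2.4 0 -1;0 0 1.2 3.2 2.4 0 -1;0 0 0 0 0 0 -1;0 0 0 0 0 0 -1")

```text
time: 9.3
ee_pos: [0.4879, 0.1477, 0.2697]
orientation: [-1.34, -2.841, 0.0]
contact_force: [0.5, 0.0, -0.4]
finger_gap: 1.002
grip_force: 0.0
```

```bash
python3 - <<'E'
from h import *
go(.485,.1475,.129,129.4)
for D,n in((snap('top'),'top'),(snap('side'),'side')):
    P=cloud(D); m=(np.hypot(P[...,0]-.508,P[...,1]+.172)<.05)&(abs(P[...,2]-.09)<.008)&(D['z_map']>0)
    q=P[m]; print(n,m.sum(),cv2.minAreaRect((q[:,:2]*1000).astype(np.float32)) if len(q)>5 else '')
    if n=='side': cv2.imwrite('pics/g2.png',cv2.convertScaleAbs(cv2.resize(D['frame'][100:280,180:340,::-1],None,fx=3,fy=3,interpolation=cv2.INTER_CUBIC),alpha=1.3))
E
```

```text
t 9.3 pos [0.4879 0.1477 0.2697] psi 129.49 tilt [-2.e-04 -2.e-04 -1.e+00] q [ 0.13  0.2  -0.14  1.23 -0.    1.01] F [ 0.5  0.  -0.4] M [ 0.02 -0.04  0.03] gap 1.0024238499040112 0.0
shift cm [ 0.17 -0.23 14.07] turn z 0.09
top 111 ((509.5014343261719, -171.7254638671875), (43.30048751831055, 21.686817169189453), 60.92695236206055)
side 112 ((507.373291015625, -172.14056396484375), (45.495872497558594, 19.53013801574707), 60.5744514465332)
```

View pics/g2.png

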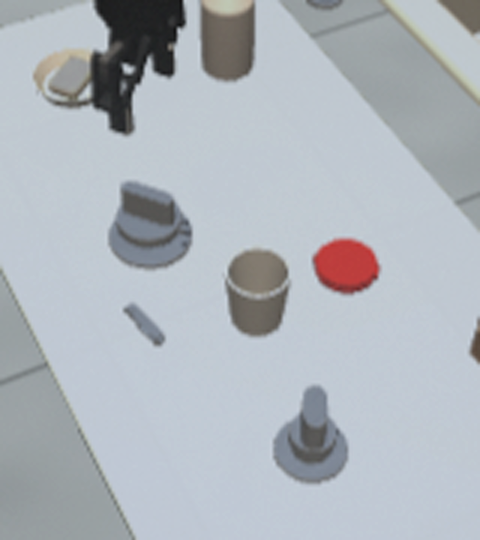

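Side crop: the handle at crop (315,415) now lies at 60.7°, 50° from where it started (joint about 0.98), so it stays hot. The flow dial at (148,215) is free below the gripper. Descending.

>>> servo_tool(moves="0 0 -0.4 0.17 -0.23 3 -1;0 0 0 0 0 4 -1;0 0 0 0 0 3 -1;0 0 0 0 0 2.5 -1;0 0 0 0 0 1.5 -1;0 0 0 0 0 0 -1;0 0 0 0 0 0 -1;0 0 0 0 0 0 -1")

```text
time: 10.2
ee_pos: [0.4859, 0.1462, 0.1309]
orientation: [1.338, 2.841, 0.001]
contact_force: [0.0, -0.5, -1.0]
finger_gap: 0.997
grip_force: 0.0
```

```bash
python3 -c "
from h import *
go(.485,.1475,.129,129.9)"
```

```text
t 10.2 pos [0.4859 0.1462 0.1309] psi 129.55 tilt [ 1.6e-03  2.0e-04 -1.0e+00] q [ 0.13  0.3  -0.39  0.88 -0.    1.01] F [ 0.  -0.5 -1. ] M [ 0.02 -0.04 -0.  ] gap 0.9967691798488303 0.0
shift cm [0.16 0.01 0.19] turn z -0.35
```

>>> servo_tool(moves="0 0 -0.3 0.1 0 0.1 0;0 0 0 0 0 0 0.4;0 0 0 0 0 0 1;0 0 0 0 0 0 1;0 0 0 0 0 0 1;0 0 0 0 0 0 1;0 0 0 0 0 0 1;0 0 0 0 0 0 1", newtons=40)

```text
time: 11.0
ee_pos: [0.4847, 0.1476, 0.1291]
orientation: [1.331, 2.846, 0.001]
contact_force: [-1.9, 1.3, 4.7]
finger_gap: 0.182
grip_force: 41.8
```

```bash
python3 -c "
from h import *
go(.485,.1475,.129,129.9)"
```

```text
t 11.0 pos [0.4847 0.1476 0.1291] psi 129.88 tilt [ 3.e-04  3.e-04 -1.e+00] q [ 0.13  0.3  -0.39  0.88  0.    1.  ] F [-1.9  1.3  4.7] M [ 0.2   0.22 -0.16] gap 0.18203180726926013 41.794878244400024
shift cm [-0.02  0.02  0.01] turn z -0.02
```

>>> servo_tool(moves="0 0 0 0 0 0 1;0 0 0 0 0 0 1;0 0 -5 0 0 0 1;0 0 -5 0 0 0 1;0 0 -5 0 0 0 1;0 0 -5 0 0 0 1;0 0 -5 0 0 0 1;0 0 -5 0 0 0 1;0 0 -5 0 0 0 1;0 0 -5 0 0 0 1;0 0 -5 0 0 0 1;0 0 -5 0 0 0 1;0 0 -5 0 0 0 1;0 0 -5 0 0 0 1;0 0 -5 0 0 0 1;0 0 -2 0 0 0 1;0 0 0 0 0 0 1;0 0 0 0 0 0 1", newtons=80)

```text
time: 12.8
ee_pos: [0.4848, 0.1478, 0.1292]
orientation: [-0.461, 3.107, 0.001]
contact_force: [-1.7, 2.9, 5.2]
finger_gap: 0.17
grip_force: 79.2
```

```bash
python3 - <<'E'
from h import *
go(.485,.1475,.129,198.6)
s=snap('side');t=snap('top')
g=cv2.hconcat([cv2.resize(D['frame'][v:v+70,u:u+70,::-1],(400,400),interpolation=cv2.INTER_CUBIC) for D,u,v in((s,195,140),(t,175,155))])
cv2.imwrite('pics/g3.png',cv2.convertScaleAbs(g,alpha=1.3))
E
```

```text
t 12.8 pos [0.4848 0.1478 0.1292] psi -163.12 tilt [ 6.e-04  9.e-04 -1.e+00] q [ 0.13  0.3  -0.39  0.88  0.   -0.16] F [-1.7  2.9  5.2] M [ 0.44  0.24 -0.31] gap 0.16956539630159068 79.22308087348938
shift cm [-0.01 -0.03  0.02] turn z -1.72
```

View pics/g3.png

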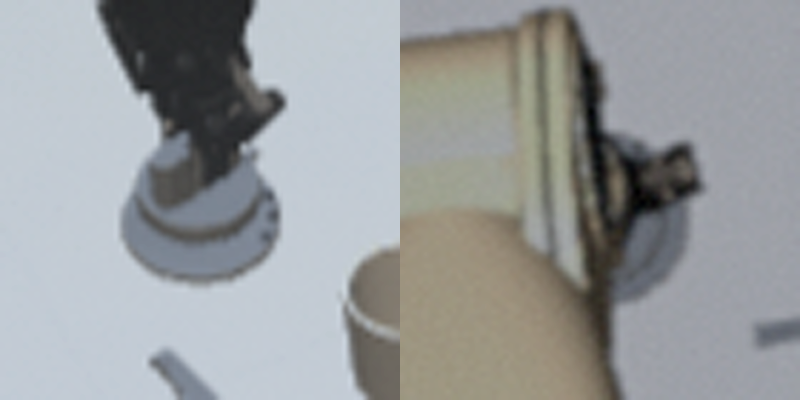

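The side crop shows the bar held in the fingers at (185,180), with the rim studs at (265–272, 190–240). The wrist moment of 0.31 Nm matches the spring near the third click. One last small turn, then a check of the bar end and the thermo handle.

>>> servo_tool(moves="0 0 -1.7 0 0 0 1;0 0 0 0 0 0 1;0 0 0 0 0 0 1;0 0 0 0 0 0 1")

```text
time: 13.3
ee_pos: [0.4848, 0.1478, 0.1292]
orientation: [-0.507, 3.1, 0.001]
contact_force: [-1.4, 1.8, 5.1]
finger_gap: 0.171
grip_force: 79.2
```

```bash
python3 - <<'E'
from h import *
go(.485,.1475,.129,198.6)
D=snap('side');P=cloud(D); z=P[...,2]
m=(np.hypot(P[...,0]-.508,P[...,1]+.172)<.05)&(abs(z-.09)<.008)
print(cv2.minAreaRect((P[m][:,:2]*1000).astype(np.float32)))
v,u=np.mgrid[:384,:512]
m=(np.hypot(P[...,0]-.485,P[...,1]-.1475)<.04)&(z>.052)&(z<.09)&(u<245)
q=P[m]; rel=q[:,:2]-[.485,.1475]
for th in (190,194,198,202,206):
    a=np.radians(th); l=rel@[np.cos(a),np.sin(a)]; w=rel@[-np.sin(a),np.cos(a)]
    s=l>.015
    print(th,s.sum(),np.percentile(l,[50,98]).round(4),'side face fit w:',np.percentile(w[s],[5,50,95]).round(4) if s.any() else '', np.polyfit(l[s],w[s],1).round(3) if s.sum()>3 else '')
E
```

```text
t 13.3 pos [0.4848 0.1478 0.1292] psi -161.42 tilt [ 5.e-04  9.e-04 -1.e+00] q [ 0.13  0.3  -0.39  0.88  0.   -0.19] F [-1.4  1.8  5.1] M [ 0.5   0.17 -0.27] gap 0.1712364787291181 79.20894026756287
shift cm [-0.01 -0.03  0.02] turn z -0.02
((507.1985778808594, -172.1815185546875), (45.199951171875, 19.54393196105957), 60.52389144897461)
190 55 [0.0131 0.0316] side face fit w: [-0.0039  0.0069  0.0107] [-0.207  0.011]
194 56 [0.0131 0.0318] side face fit w: [-0.0052  0.0052  0.0091] [-0.226  0.009]
198 56 [0.0127 0.0319] side face fit w: [-0.0068  0.0033  0.0075] [-0.242  0.008]
202 57 [0.0127 0.0318] side face fit w: [-0.0087  0.0016  0.006 ] [-0.272  0.007]
206 59 [0.0133 0.0315] side face fit w: [-0.0102  0.      0.0052] [-0.329  0.007]
```

```bash
python3 -c "
from rig import finish_job
print(finish_job())"
```

```text
the job is handed in; nothing more can be done
None
```

I turned the temperature handle over its safety stop, where it stays at about 0.98 rad on the hot side. I then turned the flow dial to the third click (about 1.20 rad) and handed the job in with the gripper still holding it there; I touched nothing else on the shelf.

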